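Wedge the spring clip off the cutter's pin

ROBOT

A 7-joint arm with a two-finger parallel gripper is mounted at the origin on the work surface. World frame = base frame: x ahead of the robot, y to its left, z up, the work surface at z = 0. Lengths are in m, angles in rad, forces in N, time in s.
With the tool pointing down it reaches from about 0.35 to 0.9 m from the base axis. Payload 19.9 kg.
Tool frame: the origin (TCP) lies at the very end of the fingers, on their centre line; the grasp point (between the pads) lies 19 mm behind it (r.hold_point_z is the distance from the TCP to the grasp point, in m); z points along the fingers, x is the direction in which the jaws open and shut, and the axes are right-handed (so a half turn about z gives the same grasp; the last joint's range is limited). The gripper opens to 94 mm and grips with 3 to 60 N. Pads are 16 mm wide; open, the fingers measure 119 mm over their backs; the gripper's body (75 mm by 177 mm) begins 78 mm behind the grasp point.
Start: joints at [1.264, 0.417, -0.01, 1.614, 0.005, 1.111, -0.053], TCP at [0.164, -0.603, 0.177] pointing down, gripper open.
Joint ranges: [-2.81, 2.81], [-0.39, 2.02], [-1.27, 1.25], [0.06, 2.57], [-1.19, 4.33], [0.19, 2], [-2.82, 2.82]. Speed limits (rad/s): [1.89, 1.89, 2.39, 2.39, 3.01, 3.01, 3.01].

INTERFACE

Orientations are given as a unit quaternion [x, y, z, w].
In Python, from cell import r, capture, camera_info, boxes_of gives the robot as it stands.
- The arm moves only by the tool move_arm, never from a script. Its argument "steps" is text: rows parted by semicolons, each of 7 numbers parted by spaces: the shift along the tool's x, y, z scaled (see below), then the turn, a rotation vector about the tool's x, y, z scaled (see below), then the closure, from -1 (fully open) to 1 (shut). In form: dx dy dz rx ry rz claw; .... A call has 1 to 12 rows; each row shifts and turns the commanded pose from where the row before left it, along the tool's axes as they then stand; what a row does not reach is not made up. The controller multiplies each number of a shift by 50 cm and each number of a turn by 180 degrees. A row lasts 1/8 s, in which the tool goes at most 62.5 mm and 10.7 degrees, less where a joint would pass 70% of its speed; a pose out of reach is approached as far as the arm can. A call with a number of a shift or a turn outside -1 to 1 is refused whole. A call with a gripper value outside its range is refused whole. The fingers move at their own pace and stop on an object; the grip force is fixed at half the most. Time passes only in rows, so rows that do not move let the fingers close. It gives the time, the measured TCP pose, the force and the opening at its end, in the units of the state.
- r.state(): the state, without advancing time (a new reading comes with each control period).
- capture(name): name is "scene" or "top"; returns the picture (420x560x3 uint8, red, green, blue); there is no depth.
- camera_info(name): a dict with "intrinsics" (3x3 intrinsics, pixels), "R" (3x3) and "t" (3): a world point X has camera coordinates R X + t. Camera axes: x right, y down, z forward; pixel columns grow to the right and rows downward; lengths in m; the calibration is good to about 2 mm. A picture is of the moment at which its call begins. camera_info takes no time and is no camera call.
- r.close_job(): hands the job in, once; it reports no verdict.
Trained networks look in the newest picture that a camera, given by its name, has taken for a name from the list of things; names that differ only in an ending like _2 or _b are one class to them, and where a whole thing is asked for, a point or a joint stands for the part that bears it (a point fixed in the world has none). Each returns a list of dicts, best first, with "conf" (0 to 1); they miss things now and then, are a little off and sometimes report something else, mostly with a low value. They report only what shows in the picture. A call takes as long as a camera call. They do not tell look-alikes from the thing itself.
- boxes_of(name, camera): "centre" ([x, y, z] in m, in world coordinates, good to about 4 mm: the middle of the surface that is visible of it).
The state is a dict: "clock": time; "joint_pos": joint angles; "qd": joint speeds; "joint_torque": joint torques, N m; "tool_pos": TCP position; "tcp_rot": TCP orientation; "wrist_force": force on the tool from outside, world axes, zero at the start; "moment": the same for the moment, N m; "opening": finger opening in m.
Only numpy, scipy, OpenCV 4.12 (cv2) and the standard library are available. Lean on these libraries where they do the work, as an engineer would, in place of code of your own. Each camera call takes 0.05 s, during which the arm holds its last target.

TASK

The lever cutter's pin has to come out, so take its spring clip off: hold the steel wedge by its wooden handle, rest its nose on top of the pin and slide it along the pin under the bridge of the clip until the clip, stopped by the hub, is spread and comes up off the pin (a sprung stop in the hub marks the end of the wedge's way). Push with less than 25 N and do not touch the clip with the fingers while it is on the pin. Then put the clip in the shallow wooden parts tray and leave the wedge lying flat or nearly so in the tray too, both set down gently and let go, without disturbing the other things on the bench.

Things in the scene. Friction and masses are not known exactly. Their poses are not given: they have to be found in the camera images.
- cutter: Fixed bench lever cutter; origin on the bench below pin_root, x along the pin to the cutter, base plate 12 mm high from x = -90 mm. A stiff hub stands on the pin, its front face anywhere from x = -36 to 0 mm (not measured). It stops the clip. A 22 mm wide channel between its ears (108 mm up, floor 78 mm up) lets the wedge in, up to a sprung rubber stop 30 mm behind the face (4 N/mm, gives 6 mm).
- pin_root (a point): Point on the axis of the level steel pin (20 mm diameter), 70 mm above the bench, at the inner end of the hub's range. x runs along the pin into the cutter: the direction in which to push the wedge; z up. The wedge is far enough in when its nose meets the hub's sprung stop, which is to be felt: keep the push under 25 N.
- pin_end (a point): Centre of the pin's free end, on its axis, 72 mm from pin_root; axes as pin_root.
- clip: Spring clip of bent steel, 60 g, a saddle on the pin, 14 mm long along it, 29 mm wide; origin on the pin's axis while seated, x along the pin, z up. Pushed, it slides along the pin (about 2 N) until the hub stops it. Its sprung jaws grip below the pin's middle; lifting the bridge (about 5 N) spreads them: widest when risen 6.5 mm; past 8 to 10 mm it springs up to 15 mm, free.
- clip_bridge (a point): Middle of the underside of the clip's bridge (3.5 mm thick), 13 mm above the pin's axis while seated: a slot 3 mm high and about 16 mm wide is open between the pin's top and the bridge. The jaws reach 23 mm below this point.
- clip_left (a joint): Opening of the clip's jaw at its own +y side, rad; 0 when seated on the pin, about 0.08 when widest, passing the pin's middle.
- clip_right (a joint): The same for the jaw at -y.
- wedge: Loose wedge, nose to +x: wooden handle and a 10 mm wide steel blade with one flat underside; origin under the handle's centre. From the handle's front (x = 30 mm) the blade's top is level, 18 mm high, to x = 60 mm, then ramps down to the 2 mm thick nose at x = 92 mm. On the level part the clip can be lifted and carried astride the blade; on the ramp it slides off. 0.13 to 0.21 kg.
- wedge_grip (a point): Centre of the wedge's handle (60 mm long along x, 24 mm wide, 30 mm tall), 15 mm above its underside; x to the nose, z up.
- wedge_nose (a point): Nose of the wedge, middle of its underside edge: 92 mm ahead of wedge_grip and 15 mm below it; axes as wedge_grip.
- tray_in (a point): Shallow open wooden tray fixed to the bench, outside 160 mm along x, 230 mm along y, 22 mm high, walls and floor 6 mm. This point is the centre of its inner floor.
- bar: Bystander to leave alone: straight square steel bar, 120 x 14 x 14 mm, no taper; origin at its underside.
- hammer: Bystander to leave alone: hammer; origin at its underside.
- driver: Bystander to leave alone: screwdriver; origin at its underside.
- jar: Bystander to leave alone: lidded glass jar, 56 mm across, 65 mm tall; origin at its underside.
- cup: Bystander to leave alone: white cup, 68 mm across, 70 mm tall; origin at its underside.
- bowl_near: Bystander to leave alone: wooden bowl of mosaic chips, 100 mm across, 45 mm tall; origin at its underside.
- slab: Bystander to leave alone: flat stone slab, 70 x 90 x 10 mm; origin at its underside.
Mind the look-alikes: they are no part of the job. What is shaped like the wedge but purple or turquoise is not meant. Of the things that look like the clip, the smaller one is meant.

How it is judged:
By the outcome, as a careful person would: the job done as asked, in the order asked, and still so for the second after the job is handed in, with the robot touching nothing.
It also fails if it takes over 72 s, if anything falls off the work surface, if the arm or the gripper's body presses on something with over 40 N, if the wrist force passes 120 N, or if a joint passes its speed limit or range.

## Working session

There is one attempt and no reset: what is moved stays moved. The work goes in short steps, Python scripts to look and compute and a tool call to move; the robot and the scene stay as the last step left them, time stands still between calls to the robot, and variables do not carry over. Pictures are saved under pics/ and viewed, and the job is handed in when it is done.

Besides the shell and the picture viewer there is one more tool, called after "Emit:" as name(argument=value, ...) on one line, values as JSON. move_arm: Moves the arm, as the interface text tells. Its arguments: {"type":"object","properties":{"steps":{"type":"string"}},"required":["steps"]}

```bash
ls; mkdir -p pics; python3 - <<'E'
from cell import r, capture, camera_info, boxes_of
import cv2
print(r.state())
for n in("scene","top"):
    im=capture(n); cv2.imwrite(f"pics/{n}0.png",im[:,:,::-1])
    c=camera_info(n); print(n,c)
    for o in ("cutter","clip","wedge","tray_in","bar","hammer","driver","jar","cup","bowl_near","slab"):
        print(o,[(b['conf'],[round(float(x),3) for x in b['centre']]) for b in boxes_of(o,n)])
E
```

```text
pics
{'clock': 0.0, 'joint_pos': array([ 1.26349488,  0.41795504, -0.01031153,  1.6141749 ,  0.00469403,
        1.11071038, -0.05299817]), 'qd': array([-1.39284514e-03, -6.26705452e-05, -1.48878097e-03,  2.39608348e-04,
        1.76426782e-04,  3.97300695e-04,  9.47545938e-04]), 'joint_torque': array([ 1.32838118e-04, -8.51245308e+01,  6.38298690e-01, -4.25987291e+01,
       -4.89471678e-02,  1.87476579e-02,  1.27656713e-04]), 'tool_pos': array([ 0.16405848, -0.60265043,  0.17613678]), 'tcp_rot': array([ 7.94574374e-01, -6.07166525e-01, -5.10208088e-04, -3.37738650e-04]), 'wrist_force': array([ 0.85244369, -0.06323785,  1.07764353]), 'moment': array([-0.02225439,  0.01948203,  0.00064351]), 'opening': 0.0937337353483755}
scene {'intrinsics': array([[422.55479543,   0.        , 278.19635771],
       [  0.        , 422.55479543, 210.98737533],
       [  0.        ,   0.        ,   1.        ]]), 'R': array([[-0.78786606,  0.61567964,  0.01434069],
       [ 0.33676462,  0.45020966, -0.82698298],
       [-0.5156129 , -0.64672239, -0.56204403]]), 't': array([ 0.42437857, -0.07307573,  1.
[... 1187 characters left out ...]
0.037, 0.037]), (0.59, [0.611, 0.081, 0.082])]
wedge [(0.95, [0.265, -0.205, 0.028]), (0.72, [0.507, -0.2, 0.032]), (0.64, [0.357, -0.378, 0.025]), (0.49, [0.499, -0.367, 0.015]), (0.32, [0.696, -0.254, 0.021])]
tray_in [(0.91, [0.461, 0.221, 0.007]), (0.24, [0.608, 0.373, 0.044])]
bar [(0.62, [0.506, -0.205, 0.03]), (0.54, [0.497, -0.364, 0.014])]
hammer [(0.66, [0.697, -0.253, 0.022])]
driver [(0.9, [0.404, -0.209, 0.02]), (0.69, [0.605, 0.37, 0.047]), (0.57, [0.504, -0.202, 0.03])]
jar [(0.65, [0.447, 0.038, 0.059])]
cup [(0.6, [0.606, 0.373, 0.045])]
bowl_near [(0.72, [0.76, -0.11, 0.034]), (0.51, [0.505, -0.206, 0.028])]
slab [(0.7, [0.551, -0.457, 0.014]), (0.3, [0.594, 0.166, 0.014])]
```

```bash
python3 - <<'E'
import cv2
for n in("scene","top"):
    im=cv2.imread(f"pics/{n}0.png"); cv2.imwrite(f"pics/{n}0b.png",cv2.resize(im,(800,600),interpolation=cv2.INTER_CUBIC))
E
```

```text
(no output)
```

View pics/scene0b.png

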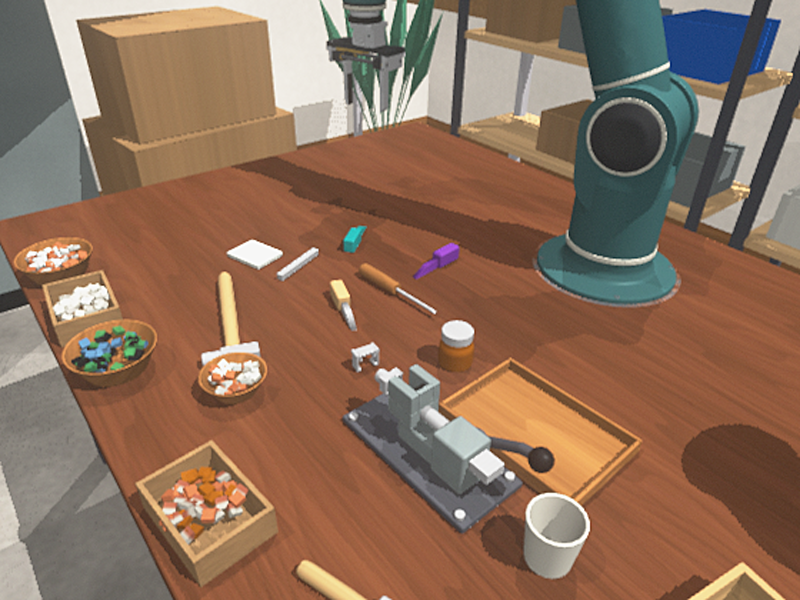

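View pics/top0b.png

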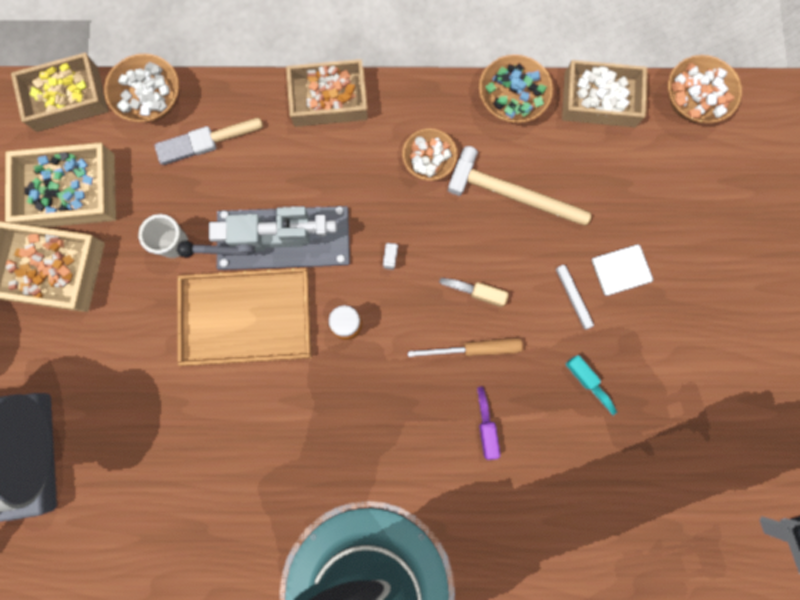

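```bash
python3 - <<'E'
import cv2
im=cv2.imread("pics/top0.png"); s=cv2.imread("pics/scene0.png")
# 800->560 factor .7
a=cv2.resize(im[135:200,140:290],(800,347),interpolation=cv2.INTER_CUBIC)
b=cv2.resize(s[235:330,225:325],(600,570),interpolation=cv2.INTER_CUBIC)
c=cv2.resize(im[180:230,290:380],(800,444),interpolation=cv2.INTER_CUBIC)
cv2.imwrite("pics/a.png",a);cv2.imwrite("pics/b.png",b);cv2.imwrite("pics/c.png",c)
E
```

```text
(no output)
```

View pics/a.png

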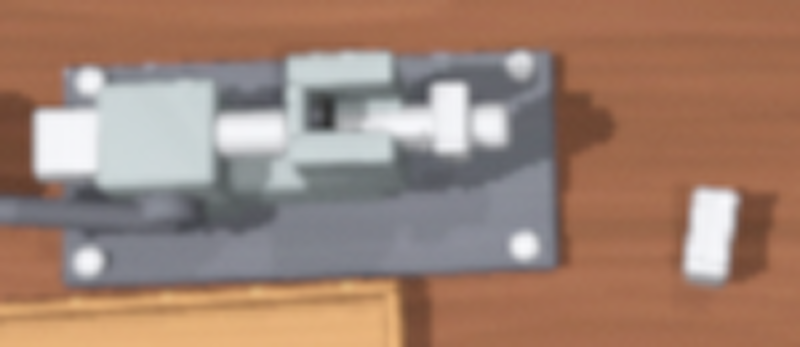

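View pics/b.png

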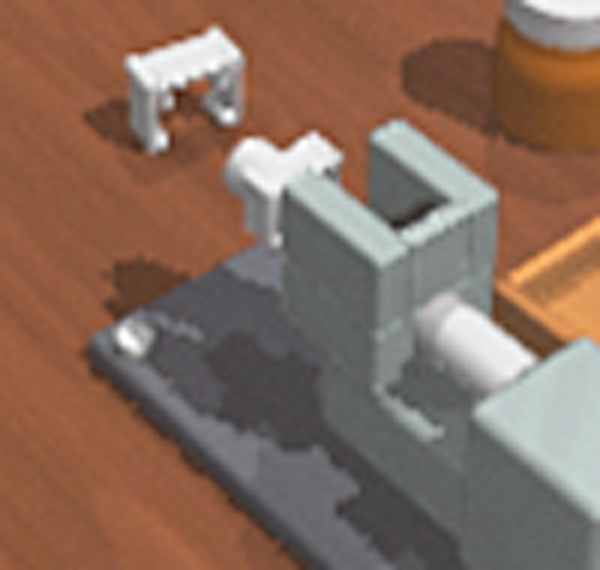

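View pics/c.png

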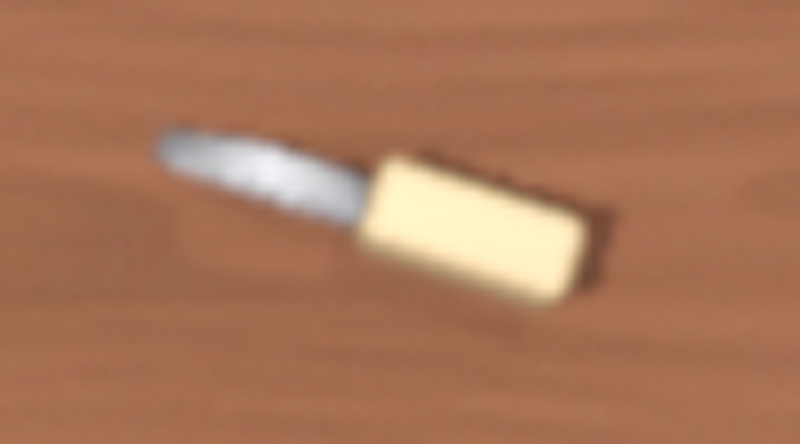

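```bash
cat > h.py <<'E'
import numpy as np, cv2
from cell import r, capture, camera_info, boxes_of
from scipy.spatial.transform import Rotation as Ro
def at(cam,uv,z):
    c=camera_info(cam);d=c['R'].T@np.linalg.solve(c['intrinsics'],[uv[0],uv[1],1.]);o=-c['R'].T@c['t']
    return o+d*(z-o[2])/d[2]
def proj(cam,X):
    c=camera_info(cam);p=c['intrinsics']@(c['R']@np.asarray(X)+c['t']);return p[:2]/p[2]
def tri(u1,u2):
    A=[];b=[]
    for cam,uv in(("top",u1),("scene",u2)):
        c=camera_info(cam);d=c['R'].T@np.linalg.solve(c['intrinsics'],[uv[0],uv[1],1.]);d/=np.linalg.norm(d);o=-c['R'].T@c['t']
        P=np.eye(3)-np.outer(d,d);A.append(P);b.append(P@o)
    x=np.linalg.lstsq(np.vstack(A),np.hstack(b),rcond=None)[0];return x
E
python3 - <<'E'
from h import *
np.set_printoptions(precision=4,suppress=True)
im=cv2.imread("pics/top0.png")
hsv=cv2.cvtColor(im,cv2.COLOR_BGR2HSV)
A=lambda x,y:(140+x/5.333-.4,135+y/5.333-.4)
C=lambda x,y:(290+x/8.889-.45,180+y/8.889-.45)
B=lambda x,y:(225+x/6-.4,235+y/6-.4)
print("plate",[at("top",A(*p),.012) for p in((65,70),(550,55),(555,268),(65,284))])
print("bolts right",[at("top",A(*p),.016) for p in((520,65),(525,246),(90,82),(90,262))])
print("pin mid near end", at("top",A(510,127),.07), "pin edges top/bot",at("top",A(490,105),.07),at("top",A(490,149),.07))
print("clip top corners",[at("top",A(*p),.0865) for p in((432,82),(467,82),(467,156),(432,156))])
print("ears front tops",[at("top",A(*p),.108) for p in((391,55),(391,83),(397,135),(397,160))])
print("loose clip",[at("top",A(*p),.03) for p in((697,188),(738,188),(728,283),(683,278))])
print("handle",[at("top",C(*p),.03) for p in((385,152),(588,215),(562,305),(360,240))], "nose",at("top",C(160,145),.002))
print("tray",[at("top",(x*.7,y*.7),.022) for x,y in((178,274),(308,268),(310,357),(179,363))])
print("ball", tri((186*.7,248*.7),(541*.7,459*.7)))
print("pin end tri",tri(A(500,127),B(238,160)))
E
```

```text
plate [array([0.6569, 0.2801, 0.012 ]), array([0.6648, 0.0422, 0.012 ]), array([0.5577, 0.0383, 0.012 ]), array([0.5496, 0.2748, 0.012 ])]
bolts right [array([0.6584, 0.0565, 0.016 ]), array([0.5677, 0.0526, 0.016 ]), array([0.6496, 0.2664, 0.016 ]), array([0.5596, 0.2621, 0.016 ])]
pin mid near end [0.6117 0.0555 0.07  ] pin edges top/bot [0.6222 0.065  0.07  ] [0.6012 0.0646 0.07  ]
clip top corners [array([0.6281, 0.0898, 0.0865]), array([0.6282, 0.0739, 0.0865]), array([0.5934, 0.0732, 0.0865]), array([0.5933, 0.0891, 0.0865])]
ears front tops [array([0.634 , 0.1055, 0.108 ]), array([0.6211, 0.1052, 0.108 ]), array([0.5971, 0.1019, 0.108 ]), array([0.5857, 0.1016, 0.108 ])]
loose clip [array([ 0.593 , -0.0305,  0.03  ]), array([ 0.593 , -0.0502,  0.03  ]), array([ 0.5465, -0.0454,  0.03  ]), array([ 0.549, -0.024,  0.03 ])]
handle [array([ 0.5235, -0.1888,  0.03  ]), array([ 0.5053, -0.246 ,  0.03  ]), array([ 0.4795, -0.2379,  0.03  ]), array([ 0.4981, -0.1812,  0.03  ])] nose [ 0.5308 -0.1271  0.002 ]
tray [array([0.5372, 0.3405, 0.022 ]), array([0.5483, 0.1091, 0.022 ]), array([0.3898, 0.1018, 0.022 ]), array([0.3793, 0.3294, 0.022 ])]
ball [0.5684 0.3043 0.0901]
pin end tri [0.6145 0.0572 0.0714]
```

```bash
cat >> h.py <<'E'
def plan(target, u=None):
    """target TCP; u = wanted wedge x direction (yaw rad)"""
    s=r.state();R=Ro.from_quat(s['tcp_rot']).as_matrix();p=s['tool_pos']
    np.set_printoptions(precision=4,suppress=True)
    print("tcp",p,"F",s['wrist_force'],"open",s['opening'],"t",s['clock'],"q",s['joint_pos'])
    if u is not None:
        best=None
        for sg in(1,-1):
            x=sg*np.array([np.sin(u),-np.cos(u),0]);z=np.array([0,0,-1.]);W=np.c_[x,np.cross(z,x),z]
            rv=Ro.from_matrix(R.T@W).as_rotvec()
            print("rotvec/pi",rv/np.pi,"deg",np.degrees(rv),"shift/0.5 before",R.T@(np.array(target)-p)/.5,"after",W.T@(np.array(target)-p)/.5)
    else: print("shift/.5",R.T@(np.array(target)-p)/.5)
E
python3 - <<'E'
from h import *
plan([.5016,-.2135,.12],np.radians(71.9))
E
```

```text
tcp [ 0.1642 -0.603   0.1767] F [ 0.6691 -0.3904  1.1032] open 0.09403264965416055 t 1.2 q [ 1.2635  0.4174 -0.0103  1.6136  0.0047  1.1107 -0.053 ]
rotvec/pi [-0.      0.     -0.3148] deg [ -0.0024   0.0053 -56.6726] shift/0.5 before [-0.5744 -0.8557  0.1135] after [ 0.3994 -0.9501  0.1134]
rotvec/pi [0.     0.     0.6852] deg [  0.0063   0.0028 123.3274] shift/0.5 before [-0.5744 -0.8557  0.1135] after [-0.3994  0.9501  0.1134]
```

Emit:
move_arm(steps="0 0 0 0 0 -0.0525 -1; 0 0 0 0 0 -0.0525 -1; 0 0 0 0 0 -0.0525 -1; 0 0 0 0 0 -0.0525 0; 0 0 0 0 0 -0.0525 0; 0 0 0 0 0 -0.0525 0; 0.04 -0.095 0 0 0 0 0; 0.04 -0.095 0 0 0 0 0; 0.04 -0.095 0 0 0 0 0; 0.04 -0.095 0 0 0 0 0; 0.04 -0.095 0 0 0 0 0; 0.04 -0.095 0 0 0 0 0")

```text
clock: 2.7
tool_pos: [0.3676, -0.3681, 0.177]
tcp_rot: [0.988, -0.157, 0.0, 0.0]
wrist_force: [0.4, -1.4, 0.2]
opening: 0.0476
```

Emit:
move_arm(steps="0.04 -0.095 0.02 0 0 0 0; 0.04 -0.095 0.03 0 0 0 0; 0.04 -0.095 0.03 0 0 0 0; 0.04 -0.095 0.03 0 0 0 0; 0 0 0 0 0 0 0; 0 0 0 0 0 0 0")

```text
clock: 3.45
tool_pos: [0.5014, -0.214, 0.1217]
tcp_rot: [0.988, -0.157, -0.0, 0.0]
wrist_force: [-1.1, -0.1, -0.5]
opening: 0.0471
```

```bash
python3 - <<'E'
from h import *
plan([.5016,-.2135,.005],np.radians(71.9))
im=capture("top");cv2.imwrite("pics/top1.png",cv2.resize(im[150:260,270:420],(800,587),interpolation=cv2.INTER_CUBIC)[:,:,::-1])
im=capture("scene");cv2.imwrite("pics/sc1.png",cv2.resize(im[100:250,170:370],(800,600),interpolation=cv2.INTER_CUBIC)[:,:,::-1])
E
```

```text
tcp [ 0.5014 -0.214   0.1217] F [-1.1433 -0.105  -0.5429] open 0.047059988316541845 t 3.45 q [ 0.7068  0.3695 -0.4404  1.8559  0.1897  0.9576 -0.1329]
rotvec/pi [0.0001 0.0001 0.0001] deg [0.015  0.016  0.0194] shift/0.5 before [ 0.0002 -0.0011  0.2335] after [ 0.0001 -0.0011  0.2335]
rotvec/pi [-0.0001  0.0001 -0.9999] deg [  -0.0252    0.0236 -179.9806] shift/0.5 before [ 0.0002 -0.0011  0.2335] after [-0.0001  0.0011  0.2335]
```

View pics/sc1.png

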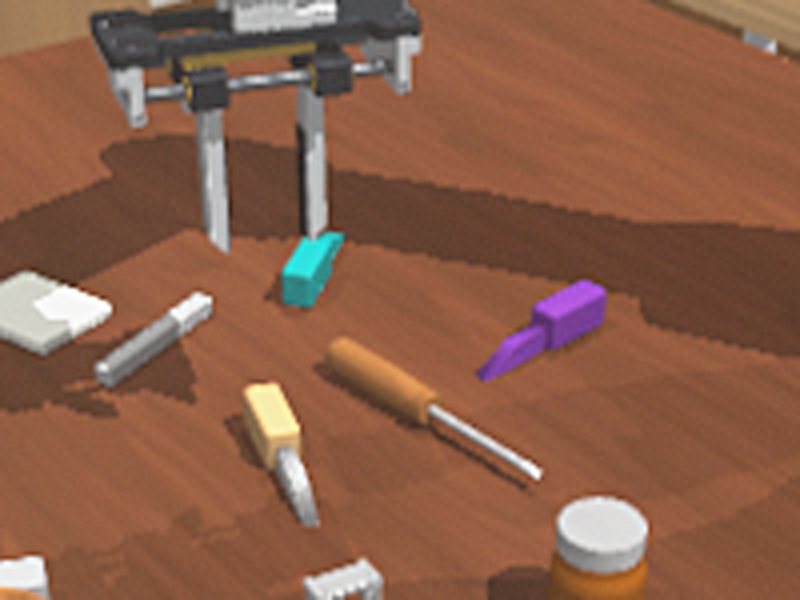

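Emit:
move_arm(steps="0 -0.001 0.05 0 0 0 0; 0 0 0.06 0 0 0 0; 0 0 0.06 0 0 0 0; 0 0 0.04 0 0 0 0; 0 0 0.022 0 0 0 0; 0 0 0 0 0 0 0; 0 0 0 0 0 0 0; 0 0 0 0 0 0 1; 0 0 0 0 0 0 1; 0 0 0 0 0 0 1; 0 0 0 0 0 0 1; 0 0 0 0 0 0 1")

```text
clock: 5.05
tool_pos: [0.5018, -0.213, 0.0057]
tcp_rot: [0.988, -0.157, -0.0, -0.0]
wrist_force: [0.5, -0.4, 0.8]
opening: 0.0015
```

```bash
python3 - <<'E'
from h import *
print(r.state())
im=capture("top");cv2.imwrite("pics/top2.png",cv2.resize(im[150:260,270:420],(800,587),interpolation=cv2.INTER_CUBIC)[:,:,::-1])
im=capture("scene");cv2.imwrite("pics/sc2.png",cv2.resize(im[100:250,170:370],(800,600),interpolation=cv2.INTER_CUBIC)[:,:,::-1])
E
```

```text
{'clock': 5.05, 'joint_pos': array([ 0.6533982 ,  0.53516423, -0.38555857,  1.9289603 ,  0.29105923,
        0.73170689, -0.21712034]), 'qd': array([-9.65120695e-04,  1.73829847e-03, -3.53120421e-05, -4.47344004e-04,
        2.02574272e-03,  8.43291418e-04,  1.57281796e-03]), 'joint_torque': array([ 7.34089263e-03, -8.11318231e+01, -7.57360160e+00, -3.04502571e+01,
       -3.82034399e-02,  2.19372829e-03,  3.00496085e-04]), 'tool_pos': array([ 0.50179336, -0.21296223,  0.00573402]), 'tcp_rot': array([ 9.87599124e-01, -1.56996706e-01, -5.05667073e-05, -3.81615994e-05]), 'wrist_force': array([ 0.45605686, -0.38611336,  0.75312176]), 'moment': array([-0.08725301, -0.09027637, -0.02698214]), 'opening': 0.0015109403599268564}
```

View pics/sc2.png

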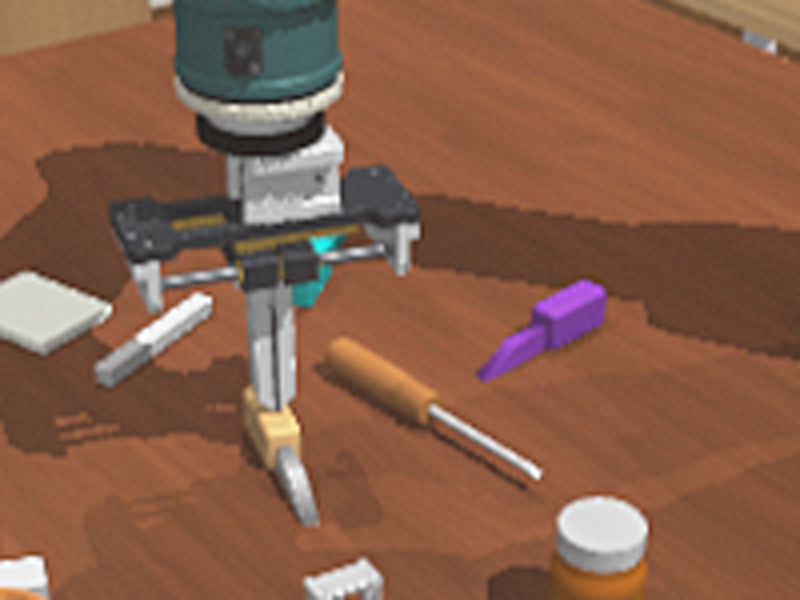

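View pics/top2.png

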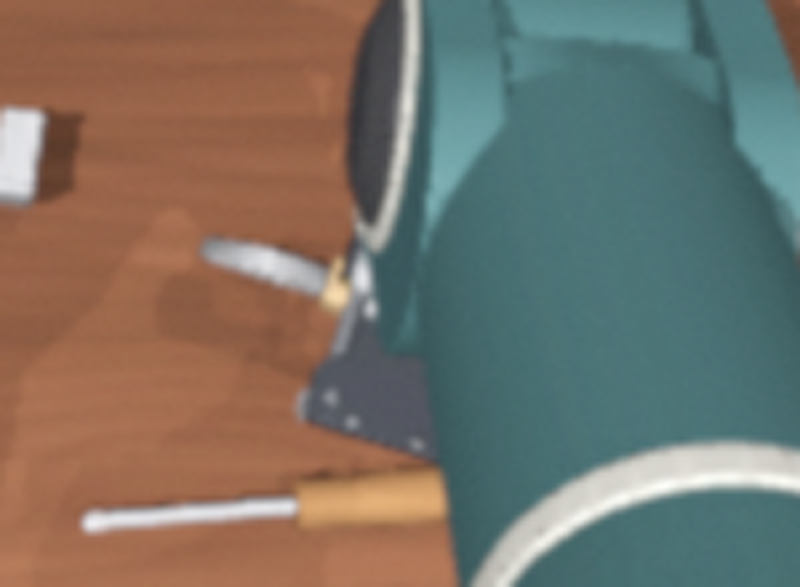

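```bash
python3 - <<'E'
from h import *
np.set_printoptions(precision=4,suppress=True)
t=r.state()['tool_pos']
f=lambda X:(proj("scene",X)-[170,100])*4
print("tcp px",f(t),"hold",f(t+[0,0,.019]), f(t+[0,0,.1]))
u=np.array([.311,.95,0]);v=np.array([.95,-.311,0]);c=np.array([.5016,-.2135,0])
for a,b,z in((-30,-12,30),(-30,12,30),(30,12,30),(30,-12,30),(30,12,0),(30,-12,0),(92,0,0)):
    print(a,b,z,f(c+u*a/1000+v*b/1000+[0,0,z/1000]))
print([ (b['conf'],b['centre']) for b in boxes_of("wedge","scene")])
im=capture("scene");cv2.imwrite("pics/sc3.png",cv2.resize(im[180:240,215:265],(600,720),interpolation=cv2.INTER_CUBIC)[:600,:,::-1])
E
```

```text
tcp px [277.2461 436.7766] hold [276.1528 412.5191] [271.243 303.583]
-30 -12 30 [281.0358 378.8573]
-30 12 30 [245.9036 384.997 ]
30 12 30 [270.0253 432.9551]
30 -12 30 [306.5203 426.2412]
30 12 0 [271.8834 471.7524]
30 -12 0 [307.8034 464.8961]
92 0 0 [317.5198 523.0333]
[(0.63, [0.2697, -0.1991, 0.0181]), (0.53, [0.5149, -0.1888, 0.0158]), (0.53, [0.6268, 0.2004, 0.0353]), (0.51, [0.3601, -0.3578, 0.0156])]
```

View pics/sc3.png

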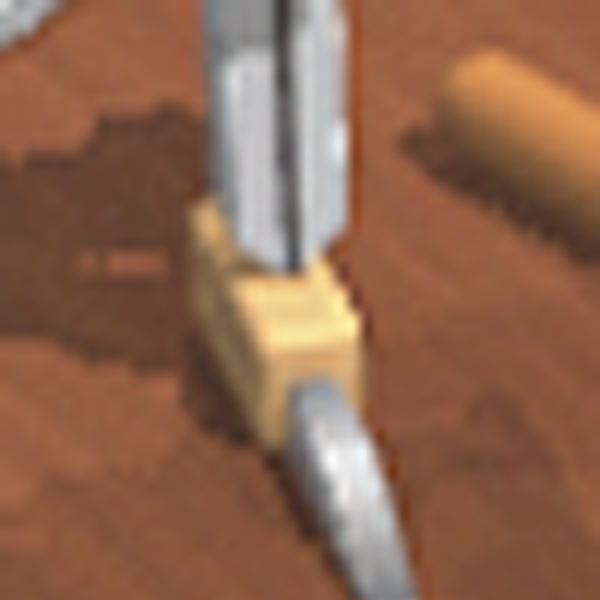

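```bash
python3 - <<'E'
from h import *
np.set_printoptions(precision=4,suppress=True)
print("hold_point_z",r.hold_point_z)
f=lambda X:(proj("scene",X)-[170,100])*4
t=np.array([.5014,-.214,.1217]);v=np.array([.95,-.311,0])
for dz in(0,.015,.03,.04):
    print(dz,[f(t+v*s+[0,0,dz]) for s in(-.0235,0,.0235)])
g=lambda X:proj("scene",X)/.7
t=np.array([.164,-.6027,.1767])
R=Ro.from_quat([.7946,-.6072,-.0005,-.0003]).as_matrix()
for dz in(0,.015,.03,.04):
    print(dz,[g(t+R[:,0]*s+[0,0,dz]) for s in(-.047,0,.047)])
s=cv2.imread("pics/scene0.png");cv2.imwrite("pics/sc4.png",cv2.resize(s[0:105,210:350],(800,600),interpolation=cv2.INTER_CUBIC))
E
```

```text
hold_point_z 0.0188
0 [array([306.4304, 274.404 ]), array([269.86  , 280.1453]), array([232.8113, 285.9616])]
0.015 [array([305.7575, 252.925 ]), array([268.885 , 258.5723]), array([231.5264, 264.2941])]
0.03 [array([305.0736, 231.0959]), array([267.8941, 236.6454]), array([230.2203, 242.2686])]
0.04 [array([304.6114, 216.3443]), array([267.2243, 221.8264]), array([229.3374, 227.3817])]
0 [array([382.1938, 122.7182]), array([366.6415, 118.7712]), array([351.5786, 114.9483])]
0.015 [array([382.1948, 116.3271]), array([366.5509, 112.4595]), array([351.402 , 108.7144])]
0.03 [array([382.1958, 109.8589]), array([366.4592, 106.073 ]), array([351.2233, 102.4076])]
0.04 [array([382.1965, 105.5033]), array([366.3974, 101.7731]), array([351.1031,  98.1621])]
```

View pics/sc4.png

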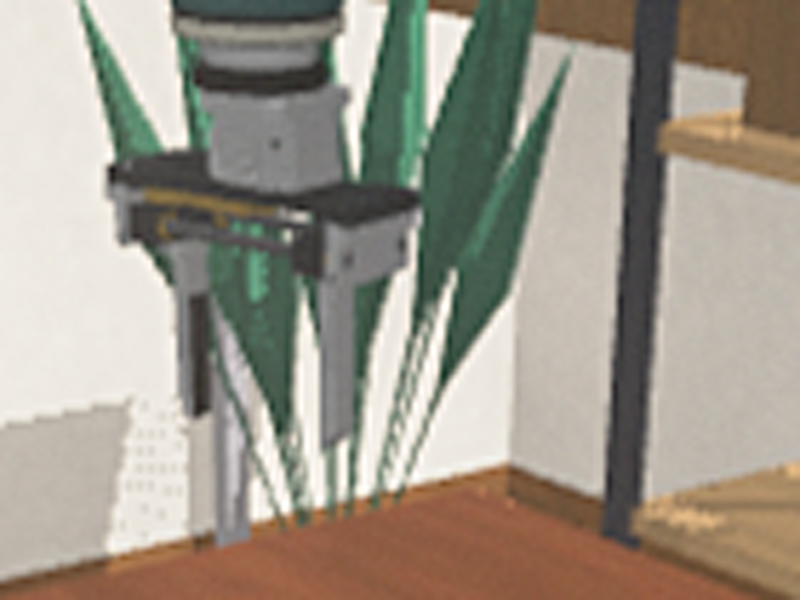

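The fingers closed above the handle. In both earlier pictures the fingertips sit about 27 mm higher than the reported TCP, while the handle matches its predicted pixels. I'll reopen and descend further in small steps, watching the force.

Emit:
move_arm(steps="0 0 -0.02 0 0 0 1; 0 0 0 0 0 0 0; 0 0 0 0 0 0 0; 0 0 0 0 0 0 0; 0 0 0 0 0 0 0; 0 0 0.02 0 0 0 0; 0 0 0.01 0 0 0 0; 0 0 0.01 0 0 0 0; 0 0 0.01 0 0 0 0; 0 0 0 0 0 0 0")

```text
clock: 6.5
tool_pos: [0.5016, -0.2129, -0.0097]
tcp_rot: [0.988, -0.157, -0.0, -0.0]
wrist_force: [0.1, -0.6, 0.2]
opening: 0.0471
```

```bash
python3 - <<'E'
from h import *
print(r.state()['wrist_force'],r.state()['tool_pos'],r.state()['opening'])
im=capture("scene");cv2.imwrite("pics/sc5.png",cv2.resize(im[160:240,200:300],(750,600),interpolation=cv2.INTER_CUBIC)[:,:,::-1])
E
```

```text
[ 0.12044543 -0.56027277  0.20557815] [ 0.5015833  -0.21286662 -0.00966186] 0.04712096933550931
```

View pics/sc5.png

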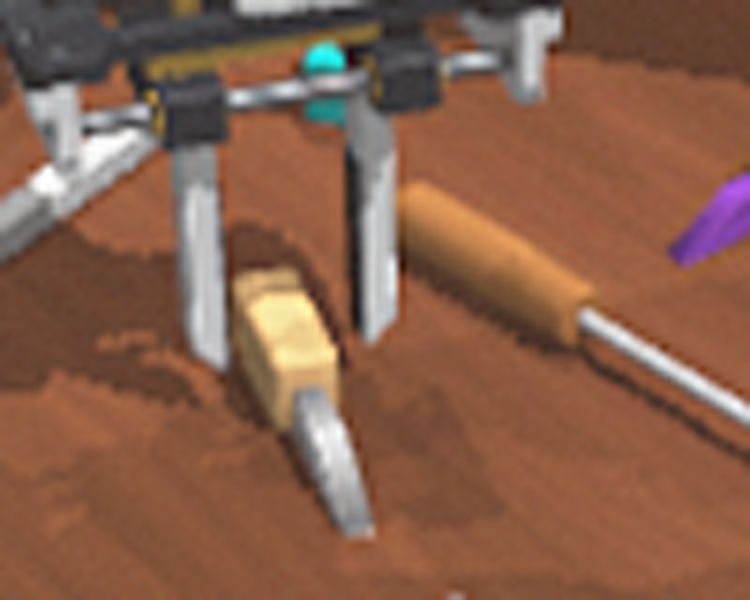

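Emit:
move_arm(steps="0 0 0.01 0 0 0 0; 0 0 0.008 0 0 0 0; 0 0 0 0 0 0 0; 0 0 0 0 0 0 0; 0 0 0 0 0 0 1; 0 0 0 0 0 0 1; 0 0 0 0 0 0 1; 0 0 0 0 0 0 1")

```text
clock: 7.55
tool_pos: [0.5019, -0.2131, -0.0182]
tcp_rot: [0.988, -0.157, 0.0, 0.0]
wrist_force: [-0.6, -0.6, 1.2]
opening: 0.0237
```

Emit:
move_arm(steps="0 0 -0.02 0 0 0 1; 0 0 -0.05 0 0 0 1; 0 0 -0.06 0 0 0 1; 0 0 -0.06 0 0 0 1; 0 0 -0.05 0 0 0 1; 0 0 0 0 0 0 1; 0 0 0 0 0 -0.037 1; 0 0 0 0 0 -0.037 1; 0 0 0 0 0 -0.038 1; 0 0 0 0 0 0 1")

```text
clock: 8.8
tool_pos: [0.5013, -0.2129, 0.101]
tcp_rot: [1.0, 0.018, -0.001, -0.0]
wrist_force: [0.2, -0.7, -1.4]
opening: 0.0239
```

```bash
python3 - <<'E'
from h import *
plan([.6164,-.065,.102],np.radians(92.1))
E
```

```text
tcp [ 0.5013 -0.2129  0.101 ] F [ 0.1696 -0.6976 -1.3627] open 0.023860846121988376 t 8.8 q [ 0.7595  0.4084 -0.5111  1.8714  0.2451  0.9251  0.1704]
rotvec/pi [-0.0003  0.0003 -0.0003] deg [-0.0483  0.0587 -0.0471] shift/0.5 before [ 0.2407 -0.2873 -0.0019] after [ 0.2409 -0.2871 -0.0019]
rotvec/pi [0.0005 0.0004 0.9997] deg [  0.0921   0.0758 179.9529] shift/0.5 before [ 0.2407 -0.2873 -0.0019] after [-0.2409  0.2871 -0.0019]
```

Emit:
move_arm(steps="0.06 -0.07 0 0 0 0 1; 0.06 -0.07 0 0 0 0 1; 0.06 -0.07 0 0 0 0 1; 0.061 -0.077 0 0 0 0 1; 0 0 0 0 0 0 1; 0 0 0 0 0 0 1; 0 0 0 0 0 0 1")

```text
clock: 9.68
tool_pos: [0.6165, -0.0664, 0.1016]
tcp_rot: [1.0, 0.017, -0.0, 0.0]
wrist_force: [-0.5, -1.3, -1.1]
opening: 0.0238
```

```bash
python3 - <<'E'
from h import *
plan([.6164,-.065,.102],np.radians(92.1))
im=capture("top");cv2.imwrite("pics/top6.png",cv2.resize(im[125:215,170:320],(800,480),interpolation=cv2.INTER_CUBIC)[:,:,::-1])
im=capture("scene");cv2.imwrite("pics/sc6.png",cv2.resize(im[190:300,210:350],(764,600),interpolation=cv2.INTER_CUBIC)[:,:,::-1])
E
```

```text
tcp [ 0.6165 -0.0664  0.1016] F [-0.4526 -1.324  -1.0508] open 0.023755628865036824 t 9.675 q [ 0.444   0.5392 -0.5239  1.6802  0.3095  1.0061 -0.152 ]
rotvec/pi [ 0.0001  0.0002 -0.0009] deg [ 0.0257  0.0302 -0.155 ] shift/0.5 before [-0.0001 -0.0029 -0.0009] after [-0.0001 -0.0029 -0.0009]
rotvec/pi [ 0.0003 -0.0002  0.9991] deg [  0.0473  -0.0403 179.845 ] shift/0.5 before [-0.0001 -0.0029 -0.0009] after [ 0.0001  0.0029 -0.0009]
```

View pics/sc6.png

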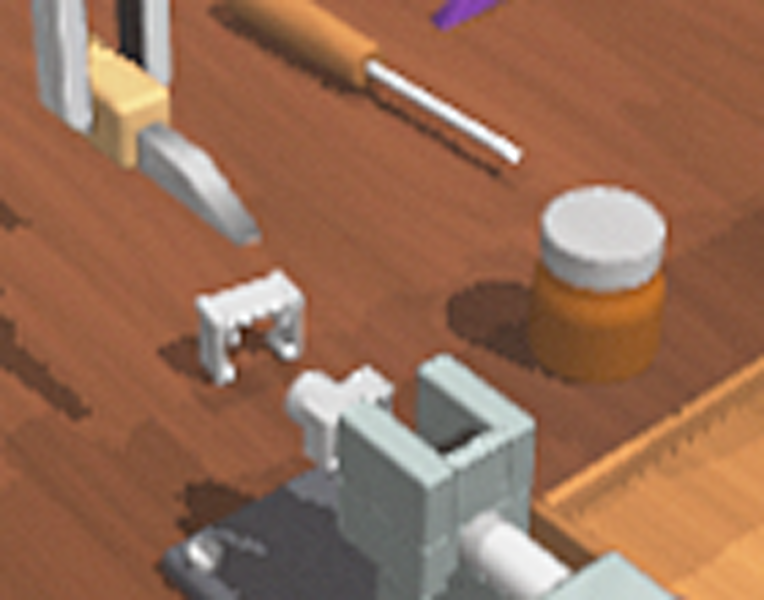

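View pics/top6.png

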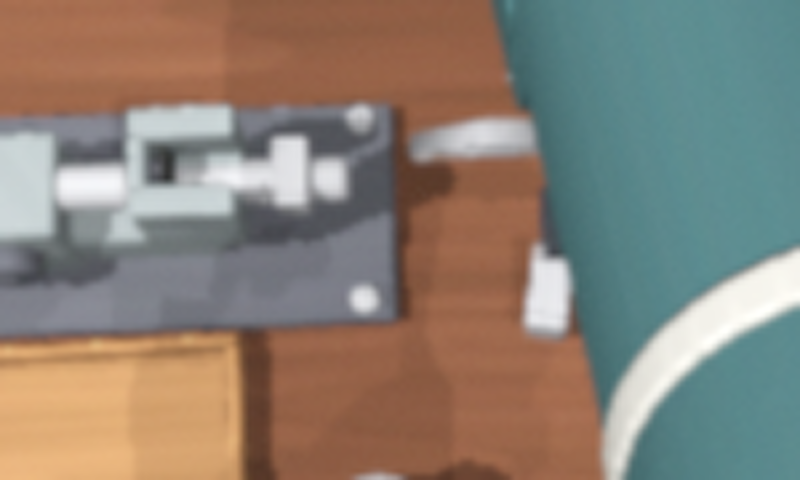

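```bash
python3 - <<'E'
from h import *
np.set_printoptions(precision=4,suppress=True)
A=lambda x,y:(170+x/5.333-.4,125+y/5.333-.4)
S=lambda x,y:(210+x/5.457-.4,190+y/5.455-.4)
zu=.1016+.0182
print("nose top-cam", at("top",A(412,147),zu+.001),"tri",tri(A(411,147),S(252,240)))
print("blade root top edges",at("top",A(530,117),zu+.018),at("top",A(530,150),zu+.0))
t=r.state()['tool_pos'];d=np.array([-.037,.999,0])
nose=t+d*.092;nose[2]=zu
f=lambda p:((p[0]-170+.4)*5.333,(p[1]-125+.4)*5.333)
print("expected nose",nose,f(proj("top",nose)))
for a,z in((30,18),(60,18),(92,2),(92,0)):
  print(a,z,[f(proj("top",[*(t+d*a/1000+np.array([1,.037,0])*b)[:2],zu+z/1000])) for b in(-.005,.005)])
for y in(.06,.07):print("pin axis row at y",f(proj("top",[.612-.037*(y-.055),y,.07])), f(proj("top",[.612-.037*(y-.055)-.01,y,.07])),f(proj("top",[.612-.037*(y-.055)+.01,y,.07])))
E
```

```text
nose top-cam [0.6124 0.0235 0.1208] tri [0.6136 0.0232 0.1199]
blade root top edges [ 0.6208 -0.0286  0.1378] [ 0.6114 -0.0284  0.1198]
expected nose [0.6132 0.0256 0.1198] (np.float64(407.333475488465), np.float64(145.79493594187198))
30 18 [(np.float64(548.0961438234522), np.float64(139.87364261605168)), (np.float64(547.2802351932837), np.float64(117.60048862740445))]
60 18 [(np.float64(478.7673098569591), np.float64(142.27567093101086)), (np.float64(478.06914731034556), np.float64(119.99169671610359))]
92 2 [(np.float64(407.30590652329846), np.float64(155.4573562870349)), (np.float64(406.73845273733326), np.float64(133.50250876080528))]
92 0 [(np.float64(407.6171305530924), np.float64(156.76059750849979)), (np.float64(407.0502946228027), np.float64(134.84760616625775))]
pin axis row at y (np.float64(340.33143408101165), np.float64(180.00878874377753)) (np.float64(339.9635658278833), np.float64(200.97301182911863)) (np.float64(340.6981304423553), np.float64(159.11134989599344))
pin axis row at y (np.float64(318.6802405579687), np.float64(180.7612718727905)) (np.float64(318.2777377007236), np.float64(201.728679846203)) (np.float64(319.0814610695681), np.float64(159.86066457876498))
```

Emit:
move_arm(steps="0 0 0.03 0 0 0 1; 0 0 0.038 0 0 0 1; 0 -0.03 0 0 0 0 1; 0 -0.03 0 0 0 0 1; 0 -0.022 0 0 0 0 1; 0 0 0 0 0 0 1; 0 0 0 0 0 0 1; 0 0 0 0 0 0 1")

```text
clock: 10.78
tool_pos: [0.6155, -0.0249, 0.0678]
tcp_rot: [1.0, 0.018, -0.0, 0.0]
wrist_force: [-0.7, 0.5, -1.2]
opening: 0.0236
```

```bash
python3 - <<'E'
from h import *
plan([.6164,-.0250,.0618],np.radians(92.1))
im=capture("top");cv2.imwrite("pics/top7.png",cv2.resize(im[140:190,190:290],(800,400),interpolation=cv2.INTER_CUBIC)[:,:,::-1])
im=capture("scene");cv2.imwrite("pics/sc7.png",cv2.resize(im[205:285,220:320],(750,600),interpolation=cv2.INTER_CUBIC)[:,:,::-1])
E
```

```text
tcp [ 0.6155 -0.0249  0.0678] F [-0.7309  0.4984 -1.2115] open 0.023619681622492155 t 10.775 q [ 0.3717  0.5738 -0.5152  1.7144  0.3371  0.9426 -0.2396]
rotvec/pi [ 0.0001  0.     -0.0003] deg [ 0.011   0.0003 -0.0571] shift/0.5 before [0.0017 0.0003 0.012 ] after [0.0017 0.0003 0.012 ]
rotvec/pi [ 0.     -0.0001  0.9997] deg [  0.0004  -0.0173 179.9429] shift/0.5 before [0.0017 0.0003 0.012 ] after [-0.0017 -0.0003  0.012 ]
```

View pics/sc7.png

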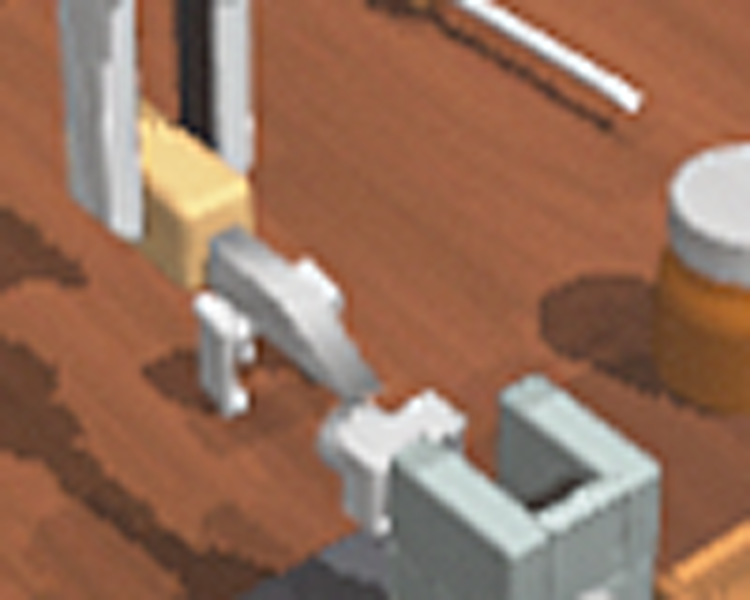

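View pics/top7.png

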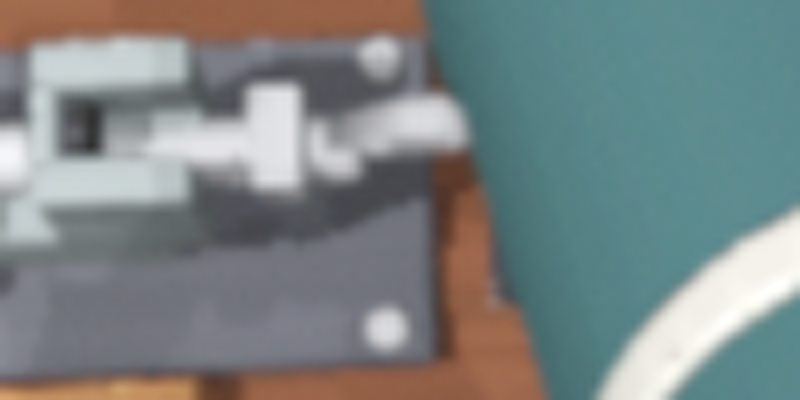

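Emit:
move_arm(steps="0 0 0.005 0 0 0 1; 0 0 0.004 0 0 0 1; 0 0 0 0 0 0 1; 0 0 0 0 0 0 1")

```text
clock: 11.38
tool_pos: [0.6155, -0.0242, 0.0633]
tcp_rot: [1.0, 0.018, -0.0, -0.0]
wrist_force: [0.5, -0.4, -1.2]
opening: 0.0238
```

Emit:
move_arm(steps="0 0 0.002 0 0 0 1; 0 0 0 0 0 0 1; 0 0 0 0 0 0 1")

```text
clock: 11.75
tool_pos: [0.6155, -0.0242, 0.0622]
tcp_rot: [1.0, 0.018, -0.0, -0.0]
wrist_force: [0.2, 0.0, -2.0]
opening: 0.0238
```

Emit:
move_arm(steps="0 0 0.001 0 0 0 1; 0 0 0 0 0 0 1; 0 0 0 0 0 0 1")

```text
clock: 12.12
tool_pos: [0.6155, -0.0242, 0.0617]
tcp_rot: [1.0, 0.018, -0.0, -0.0]
wrist_force: [0.3, -0.2, -1.9]
opening: 0.0239
```

Emit:
move_arm(steps="0 0 0.001 0 0 0 1; 0 0 0 0 0 0 1; 0 0 0 0 0 0 1")

```text
clock: 12.5
tool_pos: [0.6155, -0.0243, 0.0613]
tcp_rot: [1.0, 0.018, 0.0, -0.0]
wrist_force: [0.1, -0.7, -0.7]
opening: 0.0237
```

Emit:
move_arm(steps="0 0 0.001 0 0 0 1; 0 0 0 0 0 0 1; 0 0 0 0 0 0 1")

```text
clock: 12.88
tool_pos: [0.6156, -0.0243, 0.0608]
tcp_rot: [1.0, 0.018, 0.0, -0.0]
wrist_force: [-0.5, -1.7, 1.1]
opening: 0.024
```

Emit:
move_arm(steps="0 -0.005 0 0 0 0 1; 0 -0.006 0 0 0 0 1; 0 -0.006 0 0 0 0 1; 0 -0.006 0 0 0 0 1; 0 -0.006 0 0 0 0 1; 0 0 0 0 0 0 1")

```text
clock: 13.62
tool_pos: [0.615, -0.0093, 0.0608]
tcp_rot: [1.0, 0.018, 0.0, -0.0]
wrist_force: [-0.5, 0.1, 3.1]
opening: 0.0237
```

```bash
python3 - <<'E'
from h import *
plan([.6164,-.0250,.0618],np.radians(92.1))
im=capture("top");cv2.imwrite("pics/top8.png",cv2.resize(im[140:190,190:290],(800,400),interpolation=cv2.INTER_CUBIC)[:,:,::-1])
im=capture("scene");cv2.imwrite("pics/sc8.png",cv2.resize(im[205:285,220:320],(750,600),interpolation=cv2.INTER_CUBIC)[:,:,::-1])
E
```

```text
tcp [ 0.615  -0.0093  0.0608] F [-0.4573  0.1149  3.0851] open 0.02370052682799167 t 13.625 q [ 0.3462  0.5815 -0.5142  1.7212  0.3434  0.9296 -0.2687]
rotvec/pi [-0.0001 -0.      0.0001] deg [-0.0203 -0.003   0.0114] shift/0.5 before [ 0.0017  0.0315 -0.0021] after [ 0.0017  0.0315 -0.0021]
rotvec/pi [ 0.     -0.0002 -0.9999] deg [   0.0046   -0.0319 -179.9886] shift/0.5 before [ 0.0017  0.0315 -0.0021] after [-0.0017 -0.0315 -0.0021]
```

View pics/sc8.png

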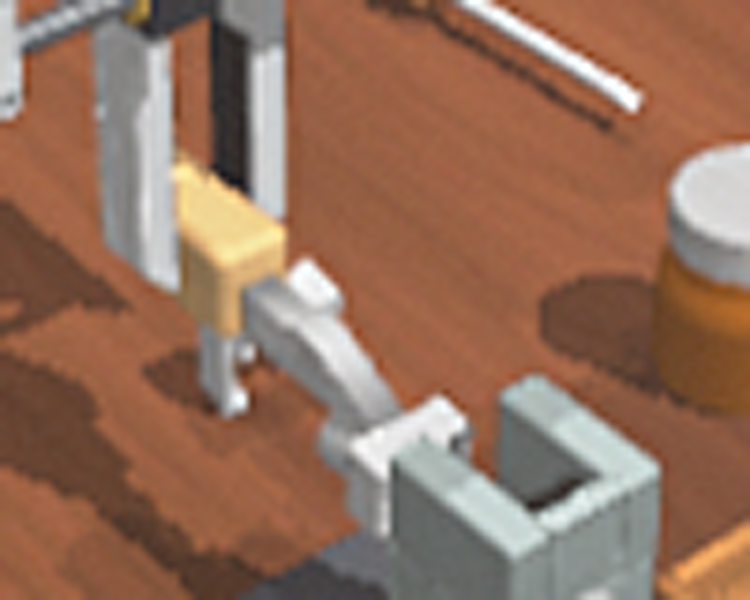

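View pics/top8.png

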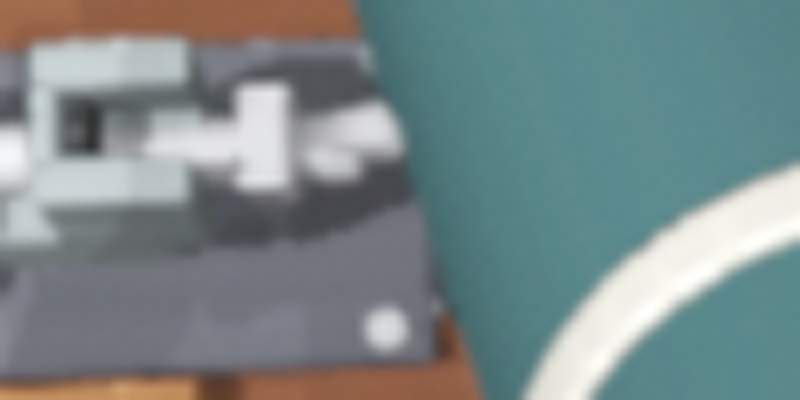

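Emit:
move_arm(steps="0 -0.006 0 0 0 0 1; 0 -0.006 0 0 0 0 1; 0 -0.006 0 0 0 0 1; 0 -0.006 0 0 0 0 1; 0 0 0 0 0 0 1")

```text
clock: 14.35
tool_pos: [0.6145, 0.0029, 0.0608]
tcp_rot: [1.0, 0.018, 0.0, -0.0]
wrist_force: [-0.1, 0.4, 3.8]
opening: 0.0238
```

Emit:
move_arm(steps="0 -0.005 0 0 0 0 1; 0 -0.005 0 0 0 0 1; 0 -0.005 0 0 0 0 1; 0 0 0 0 0 0 1")

```text
clock: 14.85
tool_pos: [0.6144, 0.0088, 0.0609]
tcp_rot: [1.0, 0.018, 0.0, 0.001]
wrist_force: [-0.1, -6.5, 7.0]
opening: 0.0239
```

```bash
python3 - <<'E'
from h import *
plan([.6164,-.0250,.0618],np.radians(92.1))
im=capture("top");cv2.imwrite("pics/top9.png",cv2.resize(im[140:190,190:290],(800,400),interpolation=cv2.INTER_CUBIC)[:,:,::-1])
im=capture("scene");cv2.imwrite("pics/sc9.png",cv2.resize(im[205:285,220:320],(750,600),interpolation=cv2.INTER_CUBIC)[:,:,::-1])
E
```

```text
tcp [0.6144 0.0088 0.0609] F [-0.1065 -6.5431  6.9779] open 0.023858030709156045 t 14.85 q [ 0.3172  0.5807 -0.5156  1.7227  0.3457  0.9296 -0.3017]
rotvec/pi [ 0.0004 -0.0001 -0.0003] deg [ 0.0635 -0.011  -0.0509] shift/0.5 before [ 0.0015  0.0677 -0.0017] after [ 0.0014  0.0677 -0.0018]
rotvec/pi [-0.0001 -0.0006  0.9997] deg [ -0.0173  -0.0996 179.949 ] shift/0.5 before [ 0.0015  0.0677 -0.0017] after [-0.0014 -0.0677 -0.0018]
```

View pics/sc9.png

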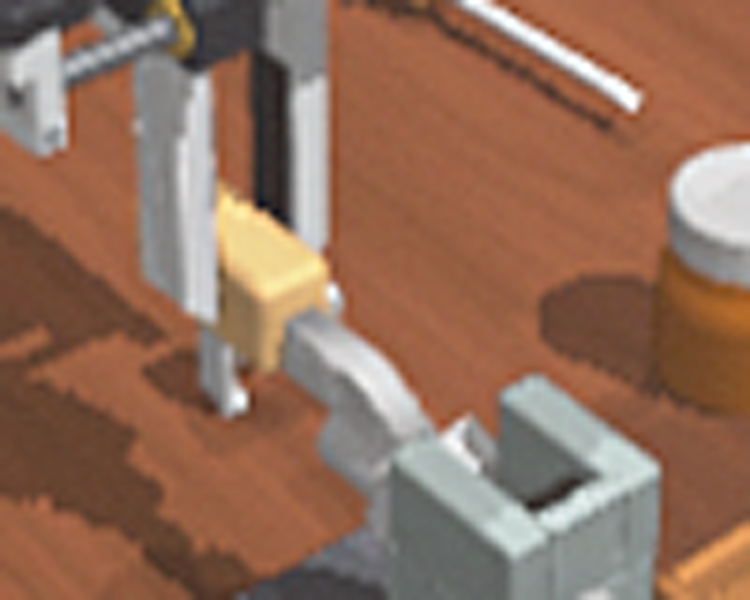

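Emit:
move_arm(steps="0 -0.004 -0.001 0 0 0 1; 0 -0.004 0 0 0 0 1; 0 0 0 0 0 0 1")

```text
clock: 15.32
tool_pos: [0.6141, 0.013, 0.0612]
tcp_rot: [1.0, 0.018, -0.0, 0.0]
wrist_force: [0.7, -5.3, 4.5]
opening: 0.0242
```

Emit:
move_arm(steps="0 -0.004 0 0 0 0 1; 0 -0.004 0 0 0 0 1; 0 0 0 0 0 0 1")

```text
clock: 15.7
tool_pos: [0.6139, 0.0173, 0.0612]
tcp_rot: [1.0, 0.018, -0.0, 0.0]
wrist_force: [0.6, -4.5, 3.5]
opening: 0.0233
```

Emit:
move_arm(steps="0 -0.004 0 0 0 0 1; 0 -0.004 0 0 0 0 1; 0 0 0 0 0 0 1")

```text
clock: 16.08
tool_pos: [0.6137, 0.022, 0.0612]
tcp_rot: [1.0, 0.018, -0.0, -0.0]
wrist_force: [0.4, -2.8, 4.1]
opening: 0.0236
```

Emit:
move_arm(steps="0 -0.004 0 0 0 0 1; 0 -0.004 0 0 0 0 1; 0 0 0 0 0 0 1")

```text
clock: 16.45
tool_pos: [0.6136, 0.0265, 0.0612]
tcp_rot: [1.0, 0.019, -0.0, -0.0]
wrist_force: [0.3, 0.4, 2.8]
opening: 0.0236
```

```bash
cat > look.py <<'E'
from h import *
import sys
n=sys.argv[1]
plan([.6164,-.0250,.0618],np.radians(92.1))
im=capture("top");a=cv2.resize(im[140:190,190:290],(800,400),interpolation=cv2.INTER_CUBIC)[:,:,::-1]
cv2.imwrite(f"pics/t{n}.png",a)
im=capture("scene");cv2.imwrite(f"pics/s{n}.png",cv2.resize(im[205:285,220:320],(750,600),interpolation=cv2.INTER_CUBIC)[:,:,::-1])
E
python3 look.py 10
```

```text
tcp [0.6136 0.0265 0.0612] F [0.2637 0.4016 2.7507] open 0.023590285536633154 t 16.45 q [ 0.2921  0.5806 -0.5192  1.7231  0.3454  0.9301 -0.3284]
rotvec/pi [-0.0003  0.      0.0001] deg [-0.0451  0.0023  0.0264] shift/0.5 before [ 0.0018  0.1032 -0.0013] after [ 0.0018  0.1032 -0.0012]
rotvec/pi [-0.     -0.0004 -0.9999] deg [  -0.0036   -0.0708 -179.9736] shift/0.5 before [ 0.0018  0.1032 -0.0013] after [-0.0018 -0.1032 -0.0012]
```

View pics/s10.png

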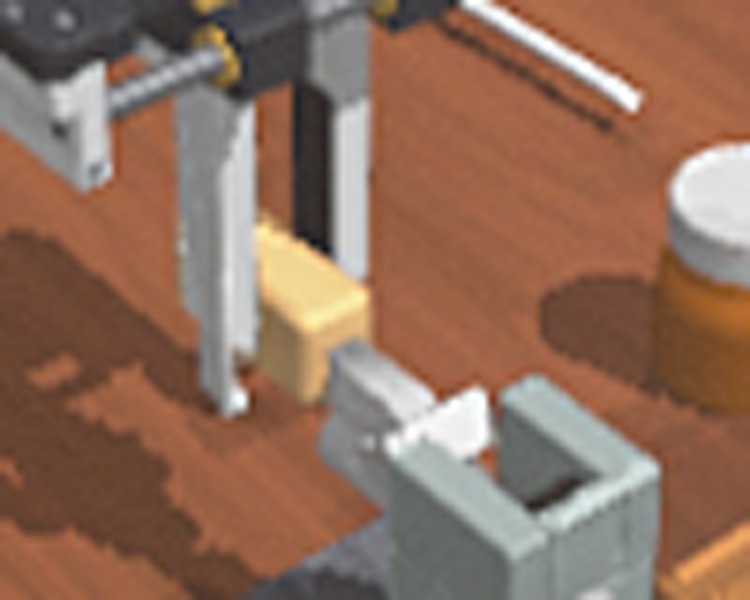

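View pics/t10.png

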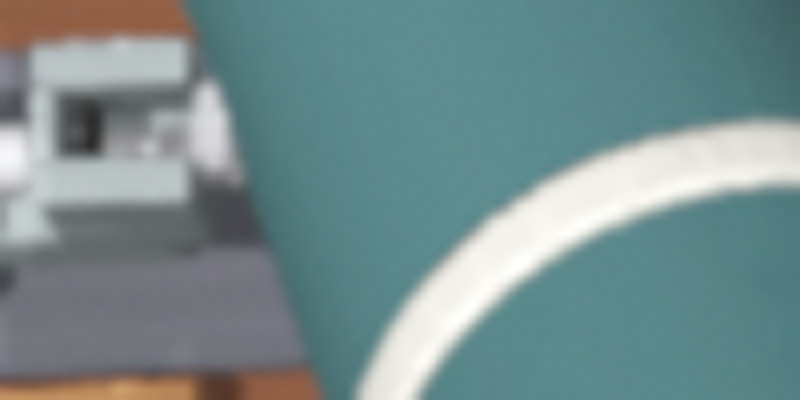

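Emit:
move_arm(steps="0 -0.004 0 0 0 0 1; 0 -0.004 0 0 0 0 1; 0 -0.004 0 0 0 0 1; 0 -0.004 0 0 0 0 1; 0 0 0 0 0 0 1")

```text
clock: 17.18
tool_pos: [0.6134, 0.0341, 0.0613]
tcp_rot: [1.0, 0.018, 0.0, -0.0]
wrist_force: [0.3, -0.4, 4.4]
opening: 0.0238
```

Emit:
move_arm(steps="0 -0.004 0 0 0 0 1; 0 -0.004 0 0 0 0 1; 0 0 0 0 0 0 1")

```text
clock: 17.55
tool_pos: [0.6133, 0.0379, 0.0613]
tcp_rot: [1.0, 0.018, 0.0, -0.0]
wrist_force: [-0.9, -1.3, 5.7]
opening: 0.0236
```

Emit:
move_arm(steps="0 -0.003 0 0 0 0 1; 0 -0.003 0 0 0 0 1; 0 0 0 0 0 0 1")

```text
clock: 17.92
tool_pos: [0.6132, 0.0408, 0.0614]
tcp_rot: [1.0, 0.018, 0.0, -0.0]
wrist_force: [0.3, -1.2, 5.3]
opening: 0.0239
```

Emit:
move_arm(steps="0 -0.002 -0.001 0 0 0 1; 0 -0.002 0 0 0 0 1; 0 0 0 0 0 0 1")

```text
clock: 18.3
tool_pos: [0.6128, 0.0429, 0.0616]
tcp_rot: [1.0, 0.018, -0.0, -0.0]
wrist_force: [-0.3, 0.3, 0.7]
opening: 0.0236
```

Emit:
move_arm(steps="0 -0.002 0 0 0 0 1; 0 -0.002 0 0 0 0 1; 0 0 0 0 0 0 1")

```text
clock: 18.68
tool_pos: [0.6129, 0.0443, 0.0617]
tcp_rot: [1.0, 0.018, -0.0, 0.0]
wrist_force: [-0.4, -3.6, 0.7]
opening: 0.0234
```

Emit:
move_arm(steps="0 -0.002 0 0 0 0 1; 0 0 0 0 0 0 1; 0 0 0 0 0 0 1")

```text
clock: 19.05
tool_pos: [0.6129, 0.045, 0.0616]
tcp_rot: [1.0, 0.018, -0.0, 0.0]
wrist_force: [-1.1, -5.6, 0.9]
opening: 0.0236
```

Emit:
move_arm(steps="0 -0.002 0 0 0 0 1; 0 0 0 0 0 0 1; 0 0 0 0 0 0 1")

```text
clock: 19.42
tool_pos: [0.6129, 0.0456, 0.0617]
tcp_rot: [1.0, 0.018, -0.0, 0.001]
wrist_force: [-0.6, -7.4, 2.2]
opening: 0.024
```

```bash
python3 look.py 11
```

```text
tcp [0.6129 0.0456 0.0617] F [-0.5589 -7.4414  2.1557] open 0.023981366235606847 t 19.425 q [ 0.2605  0.5811 -0.5203  1.7214  0.348   0.9326 -0.3635]
rotvec/pi [ 0.0004  0.0001 -0.0003] deg [ 0.0639  0.0228 -0.0541] shift/0.5 before [ 0.002   0.1414 -0.0001] after [ 0.0019  0.1414 -0.0003]
rotvec/pi [ 0.0002 -0.0006  0.9997] deg [  0.0358  -0.1004 179.9459] shift/0.5 before [ 0.002   0.1414 -0.0001] after [-0.0019 -0.1414 -0.0003]
```

View pics/s11.png

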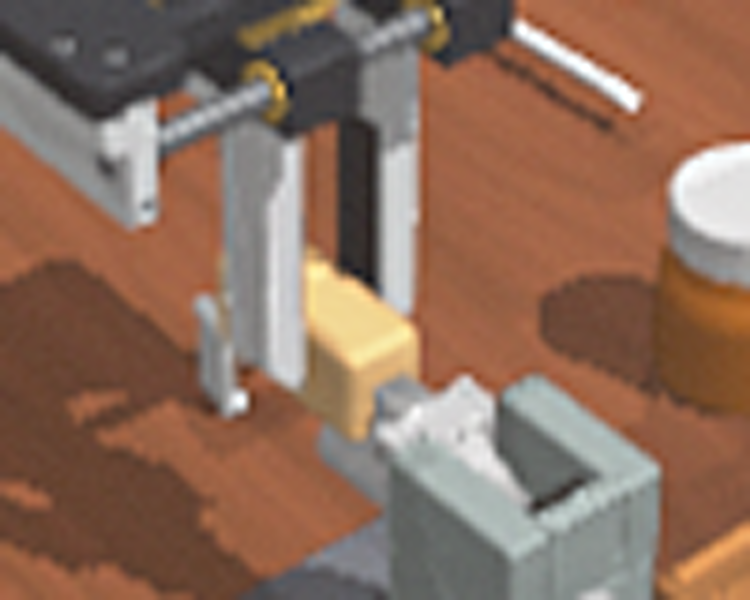

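Emit:
move_arm(steps="0 0 -0.003 0 0 0 1; 0 0 -0.006 0 0 0 1; 0 0 -0.01 0 0 0 1; 0 0 -0.015 0 0 0 1; 0 0 -0.02 0 0 0 1; 0 0 -0.02 0 0 0 1; 0 0 -0.02 0 0 0 1; 0 0 -0.012 0 0 0 1; 0 0 -0.004 0 0 0 1; 0 0 0 0 0 0 1; 0 0 0 0 0 0 1")

```text
clock: 20.9
tool_pos: [0.6127, 0.0467, 0.1164]
tcp_rot: [1.0, 0.018, -0.0, -0.0]
wrist_force: [0.9, -0.2, -2.0]
opening: 0.0241
```

```bash
python3 look.py 12
```

```text
tcp [0.6127 0.0467 0.1164] F [ 0.8875 -0.1721 -1.9889] open 0.02407189051661929 t 20.9 q [ 0.2809  0.5167 -0.5477  1.6826  0.3047  1.0289 -0.3312]
rotvec/pi [-0.      0.0002 -0.0001] deg [-0.0064  0.0292 -0.0103] shift/0.5 before [0.0022 0.1436 0.1093] after [0.0021 0.1436 0.1093]
rotvec/pi [0.0003 0.0001 0.9999] deg [  0.0458   0.01   179.9897] shift/0.5 before [0.0022 0.1436 0.1093] after [-0.0021 -0.1436  0.1093]
```

View pics/s12.png

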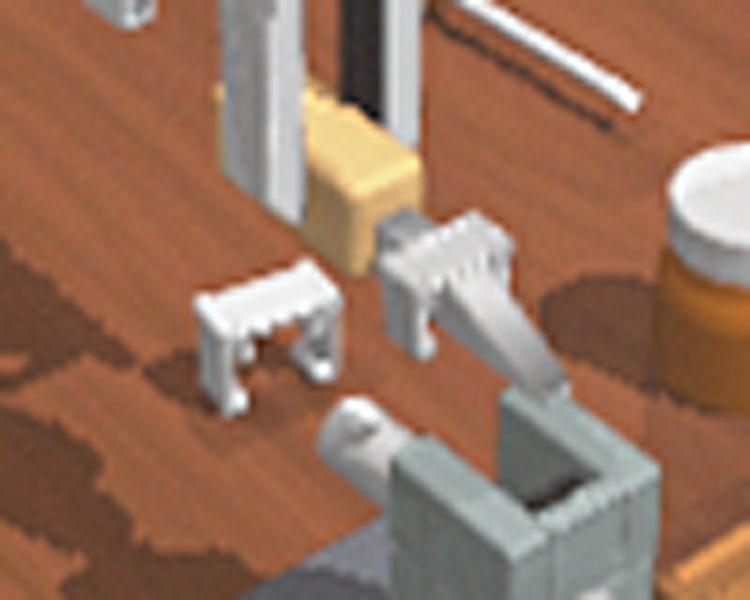

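View pics/t12.png

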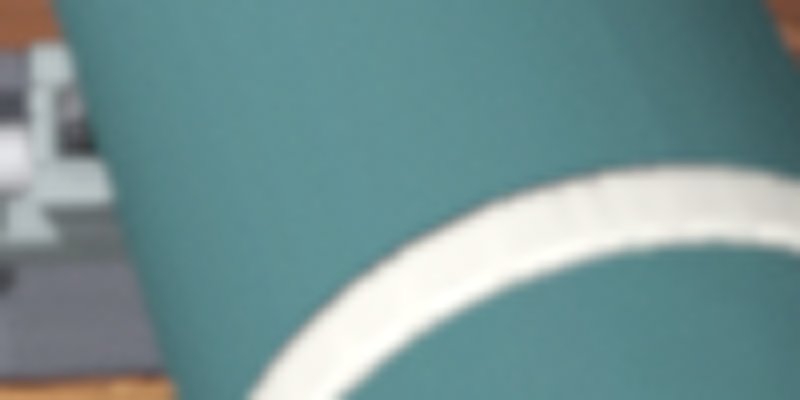

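```bash
python3 - <<'E'
from h import *
plan([.455,.189,.1164],np.radians(92.4))
E
```

```text
tcp [0.6128 0.0467 0.1165] F [ 0.4479 -0.0013 -2.5103] open 0.024099265813946225 t 21.0 q [ 0.2809  0.5166 -0.5477  1.6825  0.3047  1.029  -0.3312]
rotvec/pi [-0.      0.0001 -0.0017] deg [-0.0063  0.025  -0.3113] shift/0.5 before [-0.305  -0.2959  0.0004] after [-0.3033 -0.2975  0.0002]
rotvec/pi [0.0002 0.0001 0.9983] deg [  0.0392   0.0098 179.6887] shift/0.5 before [-0.305  -0.2959  0.0004] after [0.3033 0.2975 0.0002]
```

Emit:
move_arm(steps="-0.008 -0.008 0 0 0 0 1; -0.018 -0.017 0 0 0 0 1; -0.03 -0.029 0 0 0 0 1; -0.034 -0.033 0 0 0 0 1; -0.035 -0.034 0 0 0 0 1; -0.035 -0.034 0 0 0 0 1; -0.035 -0.034 0 0 0 0 1; -0.034 -0.033 0 0 0 0 1; -0.03 -0.029 0 0 0 0 1; -0.024 -0.023 0 0 0 0 1; -0.015 -0.015 0 0 0 0 1; -0.007 -0.007 0 0 0 0 1")

```text
clock: 22.5
tool_pos: [0.4549, 0.1893, 0.1168]
tcp_rot: [1.0, 0.018, 0.0, -0.0]
wrist_force: [0.0, -0.9, -2.6]
opening: 0.0237
```

Emit:
move_arm(steps="0 0 0.01 0 0 0 1; 0 0 0.03 0 0 0 1; 0 0 0.04 0 0 0 1; 0 0 0.04 0 0 0 1; 0 0 0.04 0 0 0 1; 0 0 0.03 0 0 0 1; 0 0 0.015 0 0 0 1; 0 0 0.005 0 0 0 1; 0 0 0 0 0 0 1")

```text
clock: 23.62
tool_pos: [0.4553, 0.1892, 0.012]
tcp_rot: [1.0, 0.018, 0.0, -0.0]
wrist_force: [-0.1, 0.3, -1.6]
opening: 0.0238
```

```bash
cat > look2.py <<'E'
from h import *
import sys
n=sys.argv[1]
plan([.455,.189,-.012],np.radians(92.4))
im=capture("top");cv2.imwrite(f"pics/t{n}.png",cv2.resize(im[130:280,110:310],(800,600),interpolation=cv2.INTER_CUBIC)[:,:,::-1])
im=capture("scene");cv2.imwrite(f"pics/s{n}.png",cv2.resize(im[220:370,270:470],(800,600),interpolation=cv2.INTER_CUBIC)[:,:,::-1])
E
python3 look2.py 13
```

```text
tcp [0.4553 0.1892 0.012 ] F [-0.1344  0.3235 -1.5618] open 0.023785173117345067 t 23.625 q [ 0.0144  0.4837 -0.5661  2.0486  0.3908  0.7138 -0.7634]
rotvec/pi [-0.0001 -0.0001 -0.0017] deg [-0.0121 -0.0219 -0.3121] shift/0.5 before [-0.0007  0.0003  0.048 ] after [-0.0007  0.0003  0.048 ]
rotvec/pi [-0.0002  0.0001  0.9983] deg [ -0.0343   0.0189 179.6879] shift/0.5 before [-0.0007  0.0003  0.048 ] after [ 0.0007 -0.0003  0.048 ]
```

View pics/s13.png

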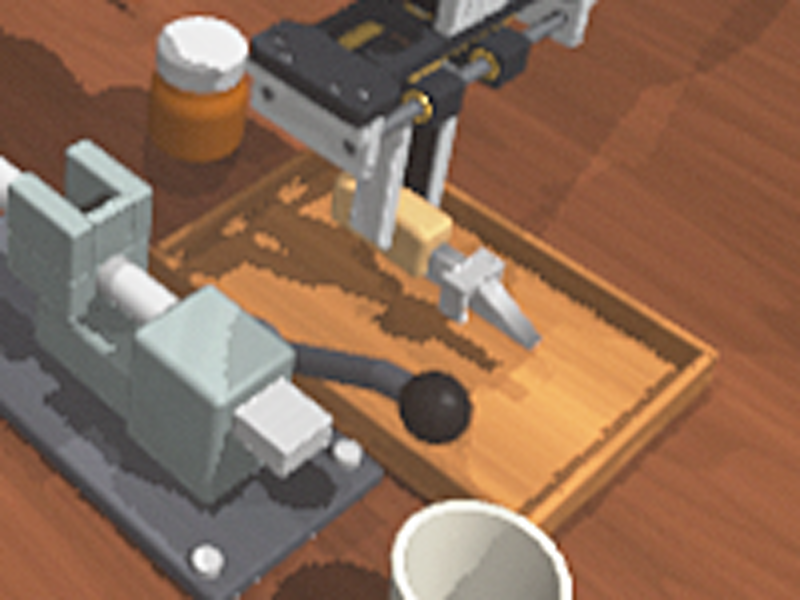

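View pics/t13.png

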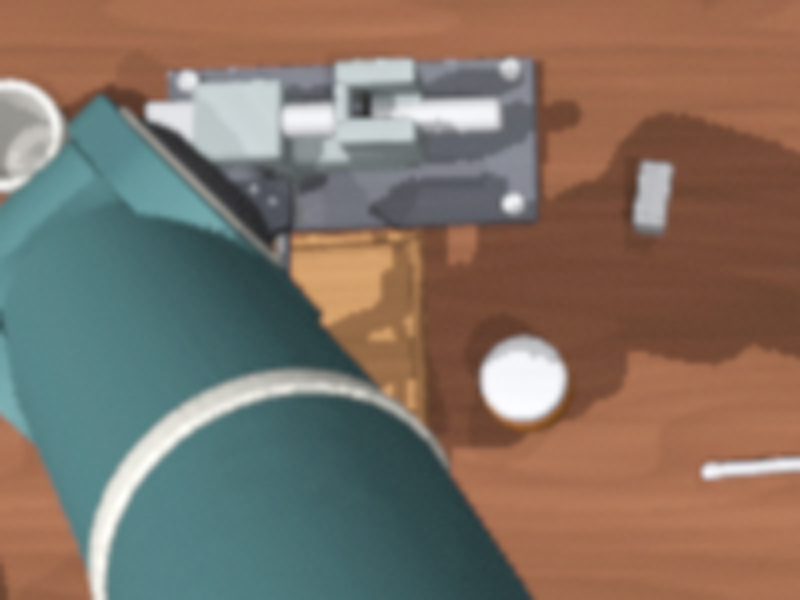

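Emit:
move_arm(steps="-0.01 0 0 0 0 0 1; -0.01 0 0.005 0 0 0 1; -0.01 0 0.01 0 0 0 1; 0 0 0.01 0 0 0 1; 0 0 0.006 0 0 0 1; 0 0 0.004 0 0 0 1; 0 0 0.003 0 0 0 1; 0 0 0.003 0 0 0 1; 0 0 0 0 0 0 1; 0 0 0 0 0 0 1")

```text
clock: 24.98
tool_pos: [0.4401, 0.1885, -0.0087]
tcp_rot: [1.0, 0.018, 0.0, -0.0]
wrist_force: [0.6, 0.4, -0.8]
opening: 0.0237
```

```bash
python3 look2.py 14
```

```text
tcp [ 0.4401  0.1885 -0.0087] F [ 0.6212  0.4393 -0.8348] open 0.023661201142266684 t 24.975 q [-0.0109  0.5005 -0.5467  2.09    0.42    0.6579 -0.8045]
rotvec/pi [-0.     -0.     -0.0017] deg [-0.0075 -0.0006 -0.3127] shift/0.5 before [0.0297 0.0002 0.0066] after [0.0297 0.0003 0.0066]
rotvec/pi [-0.      0.0001  0.9983] deg [ -0.0009   0.0117 179.6873] shift/0.5 before [0.0297 0.0002 0.0066] after [-0.0297 -0.0003  0.0066]
```

View pics/s14.png

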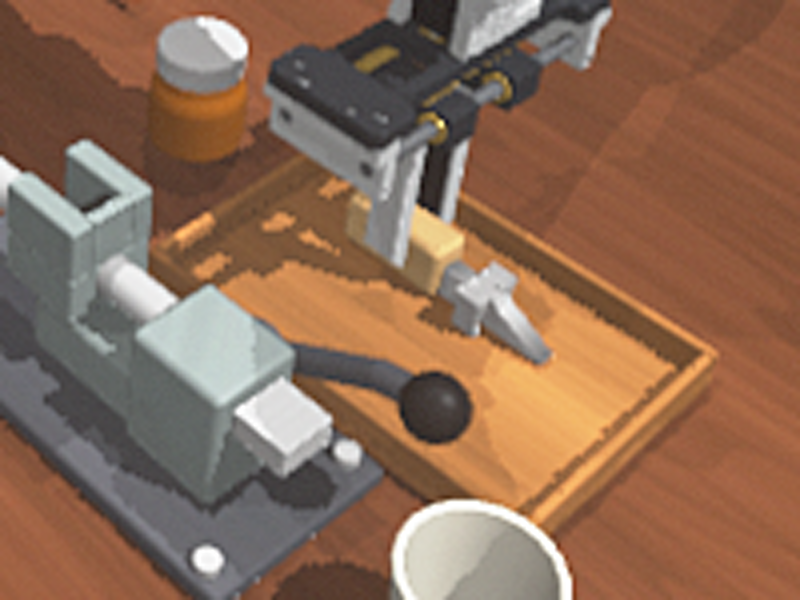

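Emit:
move_arm(steps="0 0 0.002 0 0 0 1; 0 0 0.002 0 0 0 1; 0 0 0 0 0 0 1; 0 0 0 0 0 0 1")

```text
clock: 25.58
tool_pos: [0.4401, 0.1885, -0.0107]
tcp_rot: [1.0, 0.018, -0.0, -0.0]
wrist_force: [0.3, 0.4, -1.3]
opening: 0.0239
```

Emit:
move_arm(steps="0 0 0.001 0 0 0 1; 0 0 0.001 0 0 0 1; 0 0 0 0 0 0 1; 0 0 0 0 0 0 1")

```text
clock: 26.08
tool_pos: [0.4402, 0.1885, -0.0117]
tcp_rot: [1.0, 0.018, 0.0, -0.0]
wrist_force: [-0.9, -0.9, -0.0]
opening: 0.0239
```

Emit:
move_arm(steps="0 0 0.001 0 0 0 1; 0 0 0 0 0 0 1; 0 0 0 0 0 0 1")

```text
clock: 26.45
tool_pos: [0.4402, 0.1885, -0.0122]
tcp_rot: [1.0, 0.018, 0.0, -0.0]
wrist_force: [-1.4, -2.1, 4.2]
opening: 0.0235
```

Emit:
move_arm(steps="0 0 -0.0005 0 0 0 1; 0 0 0 0 0 0 0.4; 0 0 0 0 0 0 0.3; 0 0 0 0 0 0 0.15; 0 0 0 0 0 0 0.05; 0 0 0 0 0 0 0.05; 0 0 0 0 0 0 0.05; 0 0 0 0 0 0 0.05")

```text
clock: 27.45
tool_pos: [0.4401, 0.1885, -0.012]
tcp_rot: [1.0, 0.018, -0.0, -0.0]
wrist_force: [0.2, 1.0, -0.3]
opening: 0.0446
```

```bash
python3 look2.py 15
```

```text
tcp [ 0.4401  0.1885 -0.012 ] F [ 0.2088  1.0154 -0.2591] open 0.044550098713866705 t 27.45 q [-0.0146  0.5063 -0.5424  2.0912  0.4254  0.6515 -0.809 ]
rotvec/pi [-0.      0.     -0.0017] deg [-0.0018  0.0052 -0.3086] shift/0.5 before [ 0.0298  0.     -0.    ] after [ 0.0298  0.0002 -0.    ]
rotvec/pi [0.     0.     0.9983] deg [  0.0081   0.0028 179.6914] shift/0.5 before [ 0.0298  0.     -0.    ] after [-0.0298 -0.0002 -0.    ]
```

View pics/s15.png

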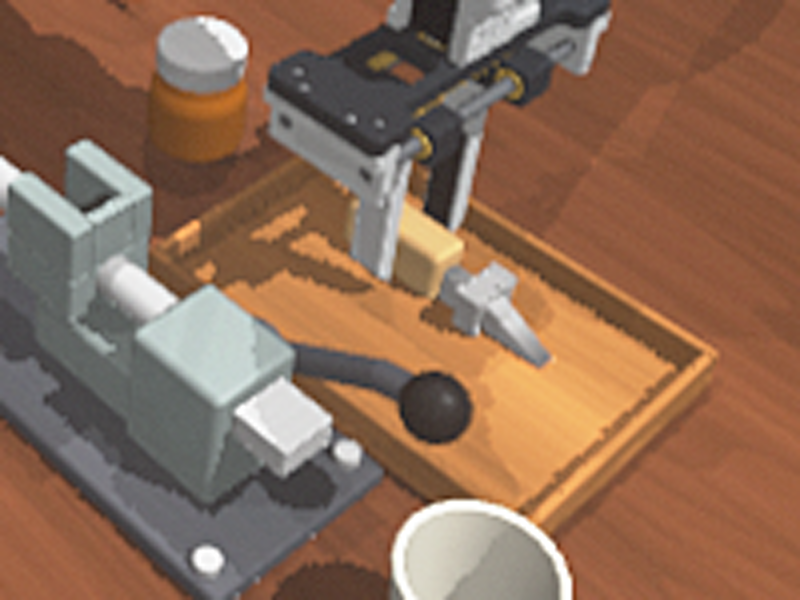

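Emit:
move_arm(steps="0 0 -0.01 0 0 0 0.05; 0 0 -0.03 0 0 0 0.05; 0 0 -0.05 0 0 0 0.05; 0 0 -0.07 0 0 0 0.05; 0 0 -0.07 0 0 0 0.05; 0 0 -0.07 0 0 0 0.05; 0 0 -0.07 0 0 0 0.05; 0 0.09 0 0 0 0 0.05; 0 0.09 0 0 0 0 0.05; 0 0.09 0 0 0 0 0.05; 0 0.09 0 0 0 0 0.05; 0 0.09 0 0 0 0 0.05")

```text
clock: 29.05
tool_pos: [0.4482, -0.0376, 0.1741]
tcp_rot: [1.0, 0.018, 0.001, 0.0]
wrist_force: [0.6, 0.1, -0.3]
opening: 0.0445
```

Emit:
move_arm(steps="0 0.05 0 0 0 0 0.05; 0 0 0 0 0 0 0.05; 0 0 0 0 0 0 0.05")

```text
clock: 29.42
tool_pos: [0.4493, -0.0605, 0.1736]
tcp_rot: [1.0, 0.019, 0.0, -0.0]
wrist_force: [0.0, 0.1, 0.3]
opening: 0.0446
```

```bash
python3 look2.py 16; python3 - <<'E'
from h import *
import cv2
im=capture("top");cv2.imwrite("pics/t16f.png",cv2.resize(im,(800,600))[:,:,::-1])
a=boxes_of("clip","top");print([(b['conf'],b['centre']) for b in a])
a=boxes_of("wedge","top");print([(b['conf'],b['centre']) for b in a])
E
```

```text
tcp [ 0.4493 -0.0605  0.1736] F [0.0138 0.0525 0.2793] open 0.04461923620788757 t 29.425 q [ 0.538   0.1369 -0.5082  2.0115  0.0782  1.0111  0.0294]
rotvec/pi [-0.     -0.0002 -0.0015] deg [-0.0088 -0.0336 -0.2685] shift/0.5 before [ 0.0298 -0.4983  0.3713] after [ 0.0323 -0.4982  0.3712]
rotvec/pi [-0.0003  0.0001  0.9985] deg [ -0.0527   0.0138 179.7315] shift/0.5 before [ 0.0298 -0.4983  0.3713] after [-0.0323  0.4982  0.3712]
[(0.54, [0.4395, 0.2356, 0.0305])]
[(0.93, [0.3562, -0.3804, 0.0266]), (0.65, [0.4398, 0.1931, 0.0378]), (0.58, [0.5515, -0.4589, 0.0145]), (0.42, [0.25, -0.2237, 0.029])]
```

View pics/s16.png

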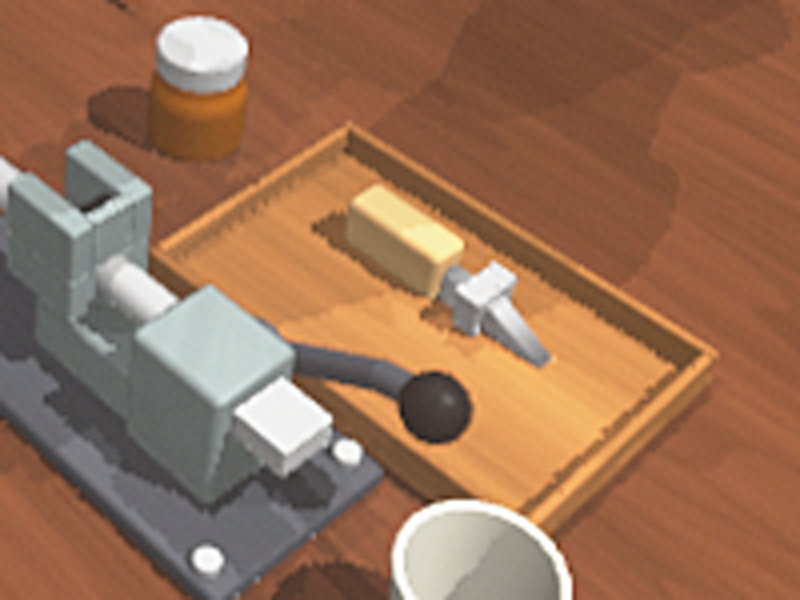

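View pics/t16f.png

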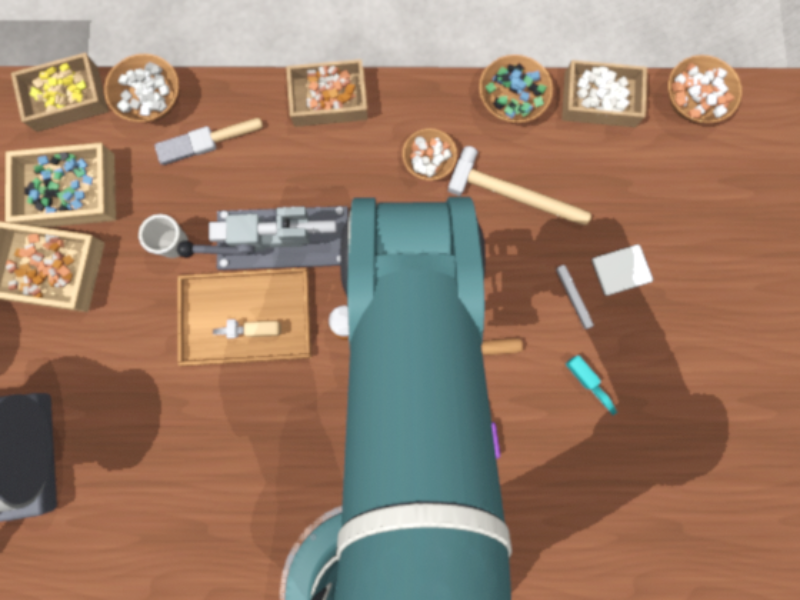

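```bash
python3 - <<'E'
from cell import r
print(r.close_job())
E
```

```text
the job is handed in; nothing more can be done
None
```

The clip is off the pin and in the tray, standing astride the blade of the wedge, which lies flat there. Both were set down and let go. I handed in at about 29.6 s.

- **Freeing the clip:** I rested the wedge on the pin and slid it under the bridge. The clip slid to the hub, spread and rose off the pin. I felt the sprung stop at about 3 to 4 N/mm and stopped at 7.4 N. The highest push I read was about 6.5 N on the ramp and 7.4 N at the stop. Those are readings at the end of each move, so a short peak between them would not show.
- **Which clip and wedge:** I took the smaller clip, the one on the pin, and the steel wedge with the plain wooden handle. The larger loose clip and the purple and turquoise look-alikes were left alone.
- **Last checks:** The final pictures show the pin bare, and both parts in the tray clear of its walls. The bystanders in view are where they started. The arm hid the larger loose clip and parts of the jar and screwdriver in the last top view. No picture taken before that shows them disturbed.
- **Disagreement found:** The fingertips sat about 27 mm above the reported TCP, both in the pictures and by touch. Because of this, my first grasp closed on air above the handle. I reopened, went lower and set heights from the grasp and from contact after that.

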